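Cap a sample pot in the bench press

ROBOT

A 6-joint arm with a two-finger parallel gripper is mounted at the origin on a cart in front of the work surface, level with it; the furniture and walls round the work are solid. World frame = base frame: x ahead of the robot, y to its left, z up, the work surface at z = 0. Lengths are in m, angles in rad, forces in N, time in s.
With the tool pointing down it reaches from about 0.375 to 0.975 m from the base axis. Payload 3.8 kg.
Tool frame: the origin (TCP) lies at the very end of the fingers, on their centre line; the grasp point (between the pads) lies 19 mm behind it; z points along the fingers, y is the line along which they close (so a half turn about z gives the same grasp; the last joint's range is limited). The gripper opens to 85 mm and grips with 20 to 120 N. Pads are 22 mm wide; open, the fingers measure 114 mm over their backs; the gripper's body (76 mm by 85 mm) begins 54 mm behind the grasp point. The pads swing forward as they close: fully open they stand 13 mm farther back than shut.
Start: joints at [-1.294, 0.264, 1.604, -0, 1.274, -0.037], TCP at [0.208, -0.642, 0.231] pointing down, gripper open.
Joint ranges: [-2.63, 2.63], [-0.94, 2.18], [0.31, 2.57], [-1.31, 4.45], [0, 2.66], [-2.55, 2.55]. Speed limits (rad/s): [2.57, 2.57, 3.14, 3.14, 3.14, 3.14].

INTERFACE

Orientations are given as a rotation vector (axis times angle).
In Python, from workcell import monitor, viewer, job gives the robot as it stands. The module is installed in compiled form; this text tells all that it offers.
- The arm moves only by the tool step_arm, never from a script. Its argument "series" is one flat list of numbers, 4 for each row, row after row: the shift along the tool's x, y, z in m, then the turn about the tool's z in rad. A call has 1 to 8 rows; each row is the pose to reach, as a shift and turn from the pose commanded when the call began, along the tool's axes at that moment; what a row does not reach only later rows make up. A row lasts 1/8 s, in which the tool goes at most 62.5 mm and 10.7 degrees, less where a joint would pass 70% of its speed; a pose out of reach is approached as far as the arm can. A call with a gripper value outside its range is refused whole. "gripper" is the opening, from 0 (shut) to 1 (fully open), set as the call begins (left out, the last holds). The fingers move at their own pace and stop on an object; "newtons" is the grip in N (left out, the last holds). Time passes only in rows, so rows that repeat a pose let the fingers close. It gives the time, the measured TCP pose, the force, the opening and the grip force at its end, in the units of the state.
- monitor.read_state(): the state, without advancing time (a new reading comes with each control period).
- viewer.read_camera(name): name is "scene" or "side" or "wrist"; returns a dict with "image" (384x512x3 uint8, red, green, blue), "intrinsics" (3x3 intrinsics, pixels), "T" (4x4, takes a point from camera to world coordinates); the wrist camera has in their place "hand_eye" (4x4, takes a point from camera to tool coordinates, whose origin is the TCP and whose axes are the flange's). Camera axes: x right, y up, looking along -z (the intrinsics and any distortion apply to the point x, -y, -z); pixel columns grow to the right and rows downward; lengths in m; the calibration is good to about 2 mm. A picture is of the moment at which its call begins: read the wrist's pose just before it. There is no depth.
- job.finish_job(): hands the job in; it is judged then, once.
Trained networks look in a picture, given as the dict that the camera call returned (one of the last four; its "shot" number tells which), for a name from the list of things; names that differ only in an ending like _2 or _b are one class to them, and where a whole thing is asked for, a point or a joint stands for the part that bears it (a point fixed in the world has none). Each returns a list of dicts, best first, with "score" (0 to 1); they miss things now and then, are a little off and sometimes report something else, mostly with a low value. They report only what shows in the picture. A call takes as long as a camera call. They do not tell look-alikes from the thing itself.
- viewer.boxes_of(picture, label): "extent" ([centre column, centre row, width, height] in pixels, round what is visible of it).
- viewer.spot_point(picture, label): "point" ([column, row] in pixels: a listed point, or the origin of a listed thing).
The state is a dict: "time": time; "q": joint angles; "joint_vel": joint speeds; "joint_torque": joint torques, N m; "tool_pos": TCP position; "tcp_rot": TCP orientation; "wrist_force": force on the tool from outside, world axes, zero at the start; "torque": the same for the moment, N m; "width": opening from 0.0 (shut) to 1.0 (fully open); "grip_force": force on a finger pad.
Only numpy, scipy, OpenCV 4.12 (cv2) and the standard library are available. Lean on these libraries where they do the work, as an engineer would, in place of code of your own. Each camera call takes 0.05 s, during which the arm holds its last target. There are 200 camera calls.

TASK

Close the sample pot that stands in the capping press. First draw the orange safety bolt all the way to the left, clear of the lever arm, and only then bring the hand lever fully down to its stop, so that the press pushes the blue cap fully home; use the press, not your fingers, on the pot. Leave the bolt drawn back, the lever down and the pot standing in its nest, and do not disturb the two sample cups nearby.

Things in the scene. Friction and masses are not known exactly. Their poses are not given: they have to be found in the camera images.
- press: White bench capping press, fixed. Origin: centre of its underside. Own axes: -x front (towards the robot), +y left, z up. Base 200 x 150 mm, top at height 20; head x -66 to 99, y -45 to 45, height 125 to 180. Two dark bolt guides on the head, 32 mm wide at x -17, y -40 to 4 and y 51 to 63, reach height 201. The pot's nest, a steel collar 76 mm across, 8 high, lies at x -20, y 0.
- catch_tab (a point): Point in the orange upright tab of the steel safety bolt across the top of the press head, captive in two guides. Tab: 12 mm thick along the bolt (press y), 36 wide (press x), top 12 mm above this point, at height 238. At press y 12 to 18 mm at the start (bolt in, its tip under the lever arm); 45 = drawn fully left, at its stop; lever free from about 28. Slides easily, stays where left.
- lever_grip (a point): Middle of the black round hand grip at the lever's end, on the press's right. A level bar, 22 mm across, 80 mm long, along press y, with 26 mm red rings near its ends (65 mm clear between them). At lever 0: press x -80, y -122, height 261 mm; at lever 0.80: x -114, y -122, height 148 mm. Only the worktop lies below it.
- lever_hinge (a point): A point on the lever's hinge axis, at press x 35, y -75, height 165 mm. The axis is parallel to press y. The grip's centre line runs on a 150 mm circle about it; the lever arm is 14 mm thick in y, 16 mm deep, in the plane press y -75.
- lever (a joint): Lever angle, rad: 0 = raised, 40 degrees above level; 0.80 = fully down at its stop, 6 degrees below level. Grows as the grip goes down and forward. It stays where it is left; moving it takes about 4 N at the grip, 1 to 2 N more while the cap goes home. With the bolt in, the arm soon meets it and 20 N moves it no more than 0.08.
- pot_mid (a point): Centre of the white sample pot (56 mm across, 62 mm high with its cap home), loose, standing in the press's nest under the ram; half-way up.
- cap_top (a point): Centre of the top of the pot's blue cap (60 mm across, 16 mm high).
- cap (a joint): How far the blue cap is pushed on to the pot, m: 0 to 0.002 at the start (8 to 10 mm proud), 0.010 = fully home. The ram's foot, a dark 54 mm disc, moves down 30 mm per radian of the lever, touches the cap at about 0.45 to 0.52 rad and has it home as the lever reaches its stop; the cap stays there.
- cup_red_mid (a point): Centre of a bystander: white sample cup with a red lid, 66 mm across, 68 mm high, loose; half-way up.
- cup_yellow_mid (a point): Centre of a bystander: white sample cup with a yellow lid, 66 mm across, 68 mm high, loose; half-way up.
Not all that is in view belongs to the job. What is shaped like the part that bears pot_mid but green or purple is not meant.

How it is judged:
By the outcome, as a careful person would: the job done as asked, in the order asked, and still so for the second after the job is handed in, with the robot touching nothing.
It also fails if it takes over 45 s, if anything falls off the work surface, if the arm or the gripper's body presses on something with over 40 N, if the wrist force passes 120 N, or if a joint passes its speed limit or range.

## Working session

There is one attempt and no reset: what is moved stays moved. The work goes in short steps, Python scripts to look and compute and a tool call to move; the robot and the scene stay as the last step left them, time stands still between calls to the robot, and variables do not carry over. Pictures are saved under pics/ and viewed, at most 10 in all, crops included, and the job is handed in when it is done.

Besides the shell and the picture viewer there is one more tool, called after "Emit:" by a JSON object that holds its "name" and its "arguments". step_arm: Moves the arm, as the interface text tells. Its arguments: {"type":"object","properties":{"series":{"type":"array"},"gripper":{"type":"number"},"newtons":{"type":"number"}},"required":["series"]}

```bash
mkdir -p pics; cat > h.py <<'E'
import numpy as np, cv2
from scipy.spatial.transform import Rotation as R
from scipy.optimize import least_squares
from workcell import monitor, viewer, job
def proj(T,K,P):
    c=(np.linalg.inv(T)@np.r_[P,1])[:3]; c=np.array([c[0],-c[1],-c[2]]); u=K@c; return u[:2]/u[2]
def cam(n):
    s=monitor.read_state(); d=viewer.read_camera(n)
    if n=='wrist':
        W=np.eye(4);W[:3,:3]=R.from_rotvec(s['tcp_rot']).as_matrix();W[:3,3]=s['tool_pos'];T=W@np.array(d['hand_eye'])
    else: T=np.array(d['T'])
    return d,T,np.array(d['intrinsics'])
PTS={'press':(0,0,0),'lever_hinge':(.035,-.075,.165)}
E
python3 - <<'E'
from h import *
ims=[];obs=[]
for n in ['scene','side','wrist']:
    d,T,K=cam(n); ims.append(d['image']); print(n,[k for k in d],T.round(3).tolist())
    cv2.imwrite(f'pics/{n}0.png',d['image'][:,:,::-1])
    for l in ['press','catch_tab','lever_grip','lever_hinge','pot_mid','cap_top','cup_red_mid','cup_yellow_mid']:
        r=viewer.spot_point(d,l)
        for q in r[:2]: print(n,l,np.round(q['point'],1),round(q['score'],2))
        if r and n!='wrist': obs.append((n,l,r[0]['point'],T,K))
# triangulate
import pickle; pickle.dump(obs,open('obs.pkl','wb'))
for l in sorted({o[1] for o in obs}):
    oo=[o for o in obs if o[1]==l]
    if len(oo)==2:
        f=lambda P:np.concatenate([proj(o[3],o[4],P)-o[2] for o in oo])
        s=least_squares(f,[.6,0,.1]); print(l,s.x.round(4),s.cost.round(1))
print(monitor.read_state())
cv2.imwrite('pics/both.png',np.vstack([np.hstack(ims[:2])])[:,:,::-1][:, :].copy() if 0 else cv2.resize(np.hstack(ims[:2])[:,:,::-1],(800,300)))
E
```

```text
scene ['image', 'intrinsics', 'T', 'shot'] [[-0.597, 0.479, -0.644, -0.129], [-0.802, -0.338, 0.492, 0.492], [0.018, 0.81, 0.586, 0.787], [0.0, 0.0, 0.0, 1.0]]
scene press [237.  216.8] 0.71
scene catch_tab [237.2 139.9] 0.58
scene catch_tab [338.6 227.9] 0.28
scene lever_grip [307.2 133.6] 0.68
scene lever_hinge [262.3 149.3] 0.75
scene lever_hinge [238.3 194.3] 0.32
scene pot_mid [241.1 205.5] 0.76
scene pot_mid [205.3 265.4] 0.72
scene cap_top [237.7 196.2] 0.84
scene cap_top [266.  254.9] 0.76
scene cup_red_mid [336.8 229.6] 0.58
scene cup_yellow_mid [132.8 227.7] 0.56
scene cup_yellow_mid [240.3 205.4] 0.38
side ['image', 'intrinsics', 'T', 'shot'] [[-0.887, 0.402, -0.225, 0.343], [-0.461, -0.762, 0.456, 0.379], [0.012, 0.508, 0.861, 0.962], [0.0, 0.0, 0.0, 1.0]]
side press [235.1 204.6] 0.96
side press [300.5 129.3] 0.73
side catch_tab [236.  158.6] 0.64
side lever_grip [301.5 129.5] 0.65
side lever_hinge [249.3 143.8] 0.64
side pot_mid [248.5 277.4] 0.88
side pot_mid [240.5 197.8] 0.71
side cap_top [300. 250.] 0.75
side cap_top [251.3 270.8] 0.6
side cup_red_mid [331.2 185.8] 
[... 521 characters left out ...]
.3
{'time': 1.35, 'q': array([-1.29393415e+00,  2.63937182e-01,  1.60401193e+00,  1.80190928e-05,
        1.27374548e+00, -3.68879836e-02]), 'joint_vel': array([-3.66794469e-04, -1.34160419e-03, -1.26279529e-06,  6.10192286e-04,
        4.50492029e-04, -1.57045934e-03]), 'joint_torque': array([-1.37565053e-04, -5.15064847e+01, -3.67710507e+01,  5.12759993e-05,
        9.92942623e-04,  1.86555121e-05]), 'tool_pos': array([ 0.20832791, -0.64201802,  0.23124819]), 'tcp_rot': array([-3.10291419e+00, -4.90794326e-01, -7.70244745e-06]), 'wrist_force': array([-1.72692329, -0.87990021,  0.38211196]), 'torque': array([0.02062639, 0.03860137, 0.02650244]), 'grip_force': 0.0, 'width': 1.00211729449032}
```

View pics/scene0.png

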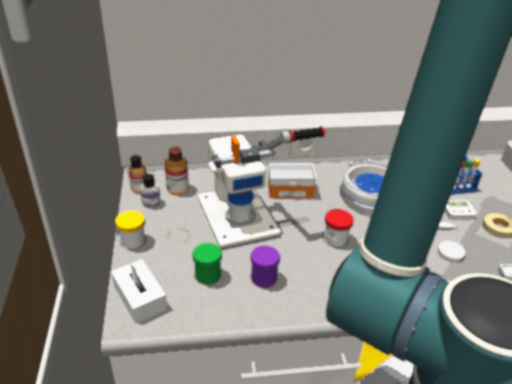

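View pics/side0.png

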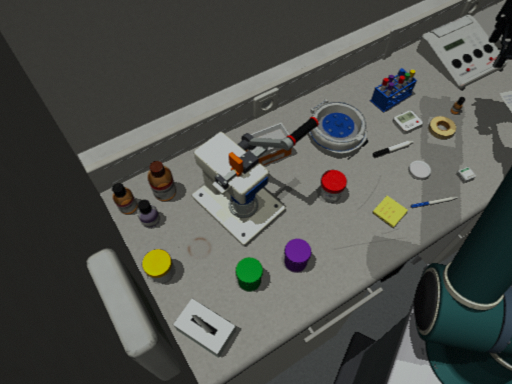

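```bash
cat >> h.py <<'E'
def L2W(p,P): 
    c,s=np.cos(p[2]),np.sin(p[2]); return np.array([p[0]+c*P[0]-s*P[1],p[1]+s*P[0]+c*P[1],P[2]])
def fit(obs,p0=(.645,-.087,-.25,.015)):
    def loc(l,p): return {'press':(0,0,0),'lever_hinge':(.035,-.075,.165),'lever_grip':(-.08,-.122,.261),'catch_tab':(-.017,p[3],.226),'cap_top':(-.02,0,.08),'pot_mid':(-.02,0,.039)}[l]
    f=lambda p:np.concatenate([proj(o[3],o[4],L2W(p,loc(o[1],p)))-o[2] for o in obs]+[[(p[3]-.015)/.003]])
    return least_squares(f,p0,loss='soft_l1',f_scale=2)
def go(target,ydir):
    """tool-frame shift and turn to reach TCP target with tool y along +-ydir (world yaw)"""
    s=monitor.read_state(); M=R.from_rotvec(s['tcp_rot']).as_matrix()
    d=M.T@(np.array(target)-s['tool_pos']); y=M.T@np.array([np.cos(ydir),np.sin(ydir),0])
    a=np.arctan2(-y[0],y[1]); a=(a+np.pi/2)%np.pi-np.pi/2
    print('shift',d.round(4),'turn',a.round(3),'q6',s['q'][5].round(2),'toolx',M[:,0].round(3),'tooly',M[:,1].round(3)); return d,a
E
python3 - <<'E'
from h import *
import pickle
obs=pickle.load(open('obs.pkl','rb'))
obs=[o for o in obs if o[1] in('press','catch_tab','lever_grip','lever_hinge')]
d=[o for o in obs if o[0]=='scene'][0];e=[o for o in obs if o[0]=='side'][0]
for o,l,px in [(d,'cap_top',(237.7,196.2)),(d,'pot_mid',(241.1,205.5)),(e,'pot_mid',(240.5,197.8))]: obs.append((o[0],l,px,o[3],o[4]))
r=fit(obs);print(r.x.round(4),r.cost,np.round(r.fun,1).tolist())
t=L2W(r.x,(-.017,r.x[3],.226));print('tab',t,'grip',L2W(r.x,(-.08,-.122,.261)))
go([t[0],t[1],.34],r.x[2]+np.pi/2)
E
```

```text
[ 0.6401 -0.0868 -0.3141  0.0099] 27.105333384462654 [0.6, -0.9, -0.0, 1.7, -1.7, -0.9, 1.4, -1.7, 1.9, -0.8, -0.7, 0.5, -1.2, 2.1, -1.7, -2.6, 3.0, -1.4, -0.7, 2.9, 1.4, 3.2, -1.7]
tab [ 0.62697597 -0.07216885  0.226     ] grip [ 0.52630564 -0.17816657  0.261     ]
shift [ 0.5741 -0.4128 -0.1087] turn 0.628 q6 -0.04 toolx [0.951 0.309 0.   ] tooly [ 0.309 -0.951 -0.   ]
```

Emit:
{"name": "step_arm", "arguments": {"series": [0,0,-0.06,0,0,0,-0.11,0,0.05,-0.036,-0.11,0.1,0.1,-0.072,-0.11,0.2,0.15,-0.108,-0.11,0.3,0.2,-0.144,-0.11,0.4,0.25,-0.18,-0.11,0.5,0.3,-0.216,-0.11,0.6], "gripper": 1}}

```text
time: 2.35
tool_pos: [0.4279, -0.3423, 0.3416]
tcp_rot: [3.108, -0.454, 0.001]
wrist_force: [1.5, -0.1, 0.3]
width: 0.999
grip_force: 0.0
```

```bash
python3 - <<'E'
from h import *
go([.627,-.072,.34],-.29+np.pi/2)
E
```

```text
shift [ 0.1135 -0.3159  0.0016] turn 0.0 q6 1.14 toolx [ 0.958 -0.286  0.001] tooly [-0.286 -0.958  0.   ]
```

Emit:
{"name": "step_arm", "arguments": {"series": [0.02,-0.053,0,0,0.04,-0.107,0,0,0.06,-0.16,0,0,0.078,-0.213,0,0,0.096,-0.265,0,0,0.114,-0.316,0,0,0.114,-0.316,0,0,0.114,-0.316,0,0]}}

```text
time: 3.35
tool_pos: [0.6254, -0.0731, 0.3411]
tcp_rot: [3.109, -0.447, -0.001]
wrist_force: [0.3, 0.2, -0.1]
width: 1.0
grip_force: 0.0
```

```bash
python3 - <<'E'
from h import *
import pickle
d,T,K=cam('wrist'); cv2.imwrite('pics/w1.png',d['image'][:,:,::-1])
new=[]
for l in ['press','catch_tab','lever_grip','lever_hinge']:
    r=viewer.spot_point(d,l)
    for q in r[:2]: print(l,np.round(q['point'],1),round(q['score'],2))
    if r: new.append(('wrist',l,r[0]['point'],T,K))
pickle.dump(new,open('w1.pkl','wb'))
obs=[o for o in pickle.load(open('obs.pkl','rb')) if o[1] in('press','catch_tab','lever_grip','lever_hinge')]
r=fit(obs+new);print(r.x.round(4),np.round(r.fun,1).tolist())
E
```

```text
catch_tab [247.2 189.3] 0.86
lever_grip [409.8 279.3] 0.86
lever_hinge [338.4 128.9] 0.56
[ 0.6399 -0.0861 -0.3177  0.0149] [0.4, -0.8, -2.5, 2.2, -1.9, -0.6, 1.3, -1.5, 1.8, -0.6, -2.5, 2.1, -1.3, 2.6, -1.7, -2.3, 2.2, 1.2, -0.1, -0.4, 0.3, 0.4, -0.0]
```

View pics/w1.png

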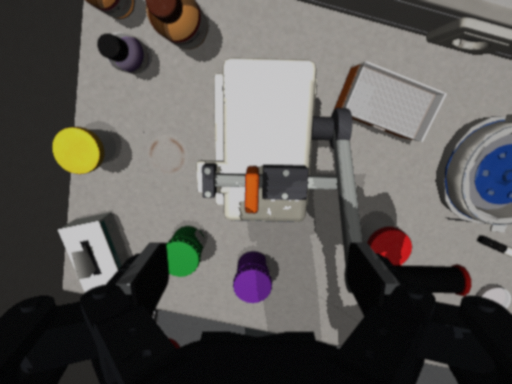

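```bash
python3 - <<'E'
from h import *
p=[.6399,-.0861,-.3177]
t=L2W(p,(-.017,.0149,.226));print(t)
go([t[0],t[1],.210],p[2]+np.pi/2)
E
```

```text
[ 0.62840524 -0.06663515  0.226     ]
shift [ 0.001  -0.0082  0.1316] turn 0.03 q6 1.7 toolx [ 0.959 -0.284  0.   ] tooly [-0.284 -0.959  0.   ]
```

Emit:
{"name": "step_arm", "arguments": {"series": [0.001,-0.008,0.03,0.03,0.001,-0.008,0.06,0.03,0.001,-0.008,0.085,0.03,0.001,-0.008,0.105,0.03,0.001,-0.008,0.12,0.03,0.001,-0.008,0.13,0.03,0.001,-0.008,0.131,0.03], "gripper": 0.7}}

```text
time: 4.47
tool_pos: [0.6286, -0.0657, 0.2098]
tcp_rot: [3.102, -0.495, -0.001]
wrist_force: [0.1, 0.4, 0.2]
width: 0.7
grip_force: 0.0
```

Emit:
{"name": "step_arm", "arguments": {"series": [0,0,0,0,0,0,0,0,0,0,0,0,0,0,0,0,0,0,0,0,0,0,0,0], "gripper": 0, "newtons": 20}}

```text
time: 5.22
tool_pos: [0.6294, -0.0657, 0.2112]
tcp_rot: [-3.102, 0.495, -0.003]
wrist_force: [-0.3, -0.1, 4.9]
width: 0.137
grip_force: 22.0
```

Emit:
{"name": "step_arm", "arguments": {"series": [0,-0.005,-0.002,0,0,-0.01,-0.002,0,0,-0.015,-0.002,0,0,-0.02,-0.002,0,0,-0.024,-0.002,0,0,-0.027,-0.002,0,0,-0.027,-0.002,0]}}

```text
time: 6.1
tool_pos: [0.6371, -0.0396, 0.2122]
tcp_rot: [-3.102, 0.494, 0.001]
wrist_force: [0.0, -0.7, -1.0]
width: 0.134
grip_force: 21.2
```

Emit:
{"name": "step_arm", "arguments": {"series": [0,-0.002,0,0,0,-0.004,0,0,0,-0.006,0,0,0,-0.007,0,0,0,-0.007,0,0]}}

```text
time: 6.72
tool_pos: [0.6376, -0.0384, 0.2119]
tcp_rot: [3.094, -0.494, -0.004]
wrist_force: [-5.8, -14.0, 0.3]
width: 0.14
grip_force: 21.5
```

Emit:
{"name": "step_arm", "arguments": {"series": [0,0.0055,0,0,0,0.0055,0,0]}}

```text
time: 6.98
tool_pos: [0.6376, -0.0389, 0.2123]
tcp_rot: [-3.102, 0.496, 0.0]
wrist_force: [-0.8, -1.9, -1.9]
width: 0.139
grip_force: 21.3
```

Emit:
{"name": "step_arm", "arguments": {"series": [0,0,0,0,0,0,0,0,0,0,0,0,0,0,-0.03,0,0,0,-0.07,0,0,0,-0.11,0,0,0,-0.13,0,0,0,-0.13,0], "gripper": 0.6}}

```text
time: 7.98
tool_pos: [0.6386, -0.0384, 0.3441]
tcp_rot: [-3.102, 0.494, -0.006]
wrist_force: [0.3, -0.2, -0.3]
width: 0.602
grip_force: 0.0
```

```bash
python3 - <<'E'
from h import *
import pickle
d,T,K=cam('wrist'); cv2.imwrite('pics/w2.png',d['image'][:,:,::-1])
new=pickle.load(open('w1.pkl','rb'))
for l in ['catch_tab','lever_grip']:
    r=viewer.spot_point(d,l)
    for q in r[:2]: print(l,np.round(q['point'],1),round(q['score'],2))
    if r and l=='lever_grip': new.append(('wrist',l,r[0]['point'],T,K))
p=[.6399,-.0861,-.3177]
for y in (.015,.028,.045): print(y,proj(T,K,L2W(p,(-.017,y,.226))))
g=L2W(p,(-.08,-.122,.261)); print('grip pred px',proj(T,K,g),g)
oo=[o for o in new+pickle.load(open('obs.pkl','rb')) if o[1]=='lever_grip']
s=least_squares(lambda P:np.concatenate([proj(o[3],o[4],P)-o[2] for o in oo]),g,loss='soft_l1');print('tri grip',s.x,s.fun.round(1))
go([g[0],g[1],.34],p[2])
E
```

```text
catch_tab [259.  192.6] 0.66
lever_grip [453.8 276. ] 0.93
0.015 [290.76674142 192.2339305 ]
0.028 [276.32681591 192.21305691]
0.045 [257.44498866 192.18576234]
grip pred px [454.93979989 275.36373263] [ 0.52579282 -0.17700408  0.261     ]
tri grip [ 0.52393199 -0.17762125  0.25919476] [-0.   0.2  0.8 -0.1 -1.2  0.4 -0.4  3.3]
shift [-6.240e-02  1.662e-01  1.000e-04] turn -1.569 q6 1.79 toolx [ 0.95  -0.311 -0.004] tooly [-0.311 -0.95   0.001]
```

View pics/w2.png

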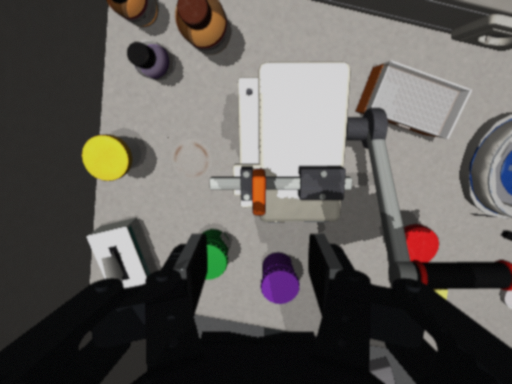

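Emit:
{"name": "step_arm", "arguments": {"series": [-0.008,0.02,0,-0.18,-0.015,0.04,0,-0.36,-0.023,0.06,0,-0.54,-0.03,0.08,0,-0.72,-0.038,0.1,0,-0.9,-0.045,0.12,0,-1.08,-0.053,0.143,0,-1.26,-0.062,0.166,0,-1.44], "gripper": 0.7}}

```text
time: 9.12
tool_pos: [0.5257, -0.1772, 0.3396]
tcp_rot: [-2.651, -1.68, 0.004]
wrist_force: [-0.1, 0.1, -0.4]
width: 0.701
grip_force: 0.0
```

Emit:
{"name": "step_arm", "arguments": {"series": [0,0,0,-0.13,0,0,0,-0.13]}}

```text
time: 9.38
tool_pos: [0.5262, -0.177, 0.3401]
tcp_rot: [-2.544, -1.839, 0.003]
wrist_force: [-0.0, 0.5, -0.7]
width: 0.701
grip_force: 0.0
```

```bash
python3 - <<'E'
from h import *
go([.5252,-.1772,.241],-.3177)
E
```

```text
shift [-0.0005 -0.0006  0.0991] turn -0.001 q6 -0.05 toolx [0.314 0.95  0.   ] tooly [ 0.95  -0.314 -0.003]
```

Emit:
{"name": "step_arm", "arguments": {"series": [0,0,0.03,0,0,0,0.06,0,0,0,0.08,0,0,0,0.093,0,0,0,0.099,0,0,0,0.099,0]}}

```text
time: 10.12
tool_pos: [0.5274, -0.1771, 0.2435]
tcp_rot: [2.544, 1.843, 0.0]
wrist_force: [0.1, 0.1, -1.2]
width: 0.701
grip_force: 0.0
```

Emit:
{"name": "step_arm", "arguments": {"series": [0,0,0,0,0,0,0,0,0,0,0,0,0,0,0,0,0,0,0,0], "gripper": 0, "newtons": 25}}

```text
time: 10.75
tool_pos: [0.5248, -0.1763, 0.2442]
tcp_rot: [-2.541, -1.841, 0.005]
wrist_force: [-8.9, 4.2, 6.4]
width: 0.243
grip_force: 26.5
```

```bash
python3 - <<'E'
import numpy as np
for dz in np.arange(0,1.001,.08)[:11]: 
    a=np.radians(40); b=a-dz
    print(round(dz,2),'fwd %.4f down %.4f'%(.15*(np.cos(b)-np.cos(a)),.15*(np.sin(a)-np.sin(b))))
E
```

```text
0.0 fwd 0.0000 down 0.0000
0.08 fwd 0.0073 down 0.0095
0.16 fwd 0.0139 down 0.0195
0.24 fwd 0.0196 down 0.0301
0.32 fwd 0.0245 down 0.0410
0.4 fwd 0.0285 down 0.0524
0.48 fwd 0.0315 down 0.0640
0.56 fwd 0.0337 down 0.0758
0.64 fwd 0.0348 down 0.0877
0.72 fwd 0.0351 down 0.0997
0.8 fwd 0.0343 down 0.1117
```

Emit:
{"name": "step_arm", "arguments": {"series": [0,-0.0075,0.005,0,0,-0.01,0.0095,0,0,-0.0135,0.0145,0,0,-0.0165,0.0195,0,0,-0.0195,0.025,0,0,-0.022,0.03,0,0,-0.0245,0.0355,0,0,-0.027,0.041,0]}}

```text
time: 11.75
tool_pos: [0.5024, -0.1691, 0.2024]
tcp_rot: [2.542, 1.842, 0.002]
wrist_force: [4.9, -2.5, 3.9]
width: 0.247
grip_force: 28.0
```

Emit:
{"name": "step_arm", "arguments": {"series": [0,-0.0015,0.0057,0,0,-0.003,0.0114,0,0,-0.0045,0.017,0,0,-0.006,0.023,0,0,-0.007,0.029,0,0,-0.008,0.0348,0,0,-0.009,0.041,0,0,-0.0095,0.0467,0]}}

```text
time: 12.75
tool_pos: [0.4922, -0.1658, 0.1554]
tcp_rot: [-2.544, -1.843, 0.001]
wrist_force: [0.6, -3.5, 6.2]
width: 0.248
grip_force: 30.1
```

Emit:
{"name": "step_arm", "arguments": {"series": [0,0,0.006,0,0,0,0.012,0,0,0.0005,0.018,0,0,0.0005,0.023,0,0,0.0005,0.026,0,0,0.0005,0.028,0,0,0.0005,0.028,0]}}

```text
time: 13.62
tool_pos: [0.4921, -0.1657, 0.1269]
tcp_rot: [-2.543, -1.843, 0.002]
wrist_force: [1.7, -3.9, 3.2]
width: 0.244
grip_force: 31.2
```

Emit:
{"name": "step_arm", "arguments": {"series": [0,0,0.002,0,0,0,0.004,0,0,0,0.006,0,0,0,0.006,0]}}

```text
time: 14.12
tool_pos: [0.4924, -0.1659, 0.1244]
tcp_rot: [-2.543, -1.843, 0.002]
wrist_force: [-8.2, -0.7, 23.0]
width: 0.247
grip_force: 32.9
```

```bash
python3 - <<'E'
from h import *
p=[.6399,-.0861,-.3177]
for n in ['side','wrist']:
    d,T,K=cam(n); cv2.imwrite(f'pics/{n}3.png',cv2.resize(d['image'][60:330,130:400] if n=='side' else d['image'],None,fx=2 if n=='side' else 1,fy=2 if n=='side' else 1,interpolation=cv2.INTER_CUBIC)[:,:,::-1])
    for l in ['lever_grip','catch_tab']:
        print(n,l,[(np.round(q['point'],1),round(q['score'],2)) for q in viewer.spot_point(d,l)[:1]])
    print([proj(T,K,L2W(p,P)).round(1) for P in [(-.1142,-.122,.148),(-.1145,-.122,.160),(-.017,.045,.226)]])
E
```

```text
side lever_grip [(array([306.9, 172.2]), 0.79)]
side catch_tab [(array([228. , 165.7]), 0.67)]
[array([306.5, 171.6]), array([307.1, 168.7]), array([223. , 168.7])]
wrist lever_grip [(array([256.5, 278. ]), 0.7)]
wrist catch_tab []
[array([254.3, 270.6]), array([253.2, 285.9]), array([ 2427.8, -2183.5])]
```

View pics/side3.png

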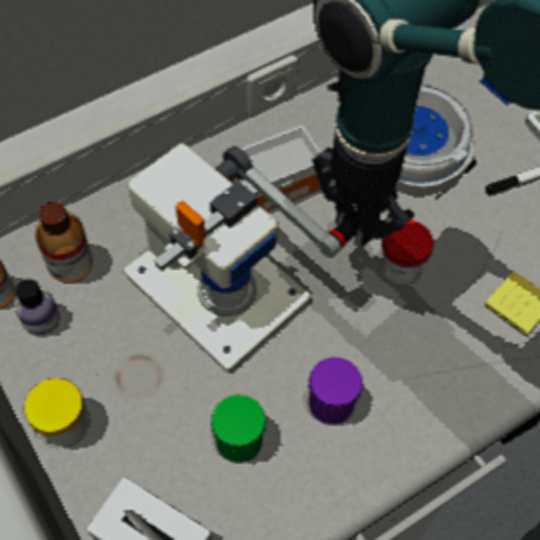

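Emit:
{"name": "step_arm", "arguments": {"series": [0,0,0,0,0,0,0,0,0,0,0,0,0,0,0,0,0,0,-0.03,0,0,0,-0.08,0,0,0,-0.13,0,0,0,-0.18,0], "gripper": 0.75}}

```text
time: 15.42
tool_pos: [0.4926, -0.1656, 0.3028]
tcp_rot: [-2.544, -1.843, 0.0]
wrist_force: [0.0, -0.4, -0.3]
width: 0.749
grip_force: 0.0
```

Emit:
{"name": "step_arm", "arguments": {"series": [-0.04,-0.01,-0.01,0,-0.09,-0.02,-0.02,0,-0.14,-0.03,-0.02,0,-0.18,-0.04,-0.02,0,-0.18,-0.04,-0.02,0]}}

```text
time: 16.05
tool_pos: [0.3973, -0.3262, 0.3212]
tcp_rot: [-2.548, -1.837, 0.001]
wrist_force: [0.3, 0.3, -0.3]
width: 0.749
grip_force: 0.0
```

```bash
python3 - <<'E'
from h import *
p=[.6399,-.0861,-.3177]; out=[]
for n in ['scene','side']:
    d,T,K=cam(n); 
    out.append(cv2.resize(d['image'][90:290,110:360],(400,320),interpolation=cv2.INTER_CUBIC))
    for l in ['lever_grip','catch_tab','cap_top','cup_red_mid','cup_yellow_mid']:
        print(n,l,[(np.round(q['point'],1),round(q['score'],2)) for q in viewer.spot_point(d,l)[:2]])
    for a in (.6,.7,.75,.8):
        b=np.radians(40)-a; print(a,proj(T,K,L2W(p,(.035-.15*np.cos(b),-.122,.165+.15*np.sin(b)))).round(1))
cv2.imwrite('pics/f.png',np.hstack(out)[:,:,::-1])
E
```

```text
scene lever_grip [(array([304.6, 182.5]), 0.6)]
scene catch_tab [(array([220.5, 145.9]), 0.95)]
scene cap_top [(array([263. , 253.8]), 0.85), (array([208.2, 254.4]), 0.6)]
scene cup_red_mid [(array([336.8, 228.4]), 0.72)]
scene cup_yellow_mid [(array([127.8, 229.8]), 0.81)]
0.6 [308.3 173.3]
0.7 [307.8 179.1]
0.75 [307.4 181.8]
0.8 [307.  184.5]
side lever_grip [(array([308.1, 168.8]), 0.72)]
side catch_tab [(array([226. , 170.4]), 0.69), (array([307.9, 167.1]), 0.43)]
side cap_top [(array([247. , 269.2]), 0.75), (array([300.9, 249. ]), 0.56)]
side cup_red_mid [(array([330.8, 186.2]), 0.88), (array([250.2, 140.3]), 0.62)]
side cup_yellow_mid [(array([159.7, 265.4]), 0.77), (array([307.7, 169.1]), 0.46)]
0.6 [308.  163.7]
0.7 [307.5 167.7]
0.75 [307.1 169.5]
0.8 [306.5 171.2]
```

View pics/f.png

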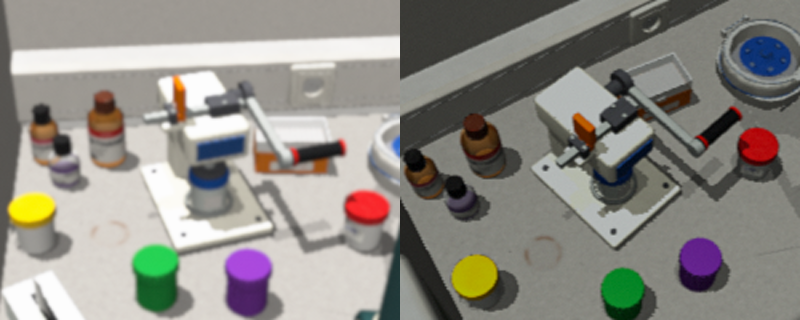

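```bash
python3 - <<'E'
from h import *
g=L2W([.6399,-.0861,-.3177],(-.1142,-.122,.148));print(g)
go([g[0]-.002,g[1],.20],-.3177)
E
```

```text
[ 0.49330431 -0.1663206   0.148     ]
shift [0.1785 0.0386 0.1216] turn 0.001 q6 -0.41 toolx [0.311 0.95  0.   ] tooly [ 0.95  -0.311  0.   ]
```

Emit:
{"name": "step_arm", "arguments": {"series": [0.05,0.01,0,0,0.1,0.02,0,0,0.15,0.03,0,0,0.179,0.039,0.02,0,0.179,0.039,0.06,0,0.179,0.039,0.1,0,0.179,0.039,0.12,0,0.179,0.039,0.122,0], "gripper": 0}}

```text
time: 17.65
tool_pos: [0.4903, -0.1658, 0.1976]
tcp_rot: [-2.541, -1.841, 0.003]
wrist_force: [0.3, 0.6, 0.0]
width: 0.001
grip_force: 0.0
```

Emit:
{"name": "step_arm", "arguments": {"series": [0,0,0.01,0,0,0,0.02,0,0,0,0.028,0,0,0,0.034,0,0,0,0.039,0,0,0,0.042,0,0,0,0.042,0]}}

```text
time: 18.52
tool_pos: [0.4918, -0.1665, 0.1604]
tcp_rot: [2.544, 1.843, 0.0]
wrist_force: [-6.6, 2.9, 15.3]
width: 0.003
grip_force: 7.8
```

Emit:
{"name": "step_arm", "arguments": {"series": [0,0,0.002,0,0,0,0.003,0,0,0,0.003,0,0,0,0.003,0]}}

```text
time: 19.02
tool_pos: [0.4919, -0.1666, 0.1602]
tcp_rot: [2.543, 1.843, 0.001]
wrist_force: [-12.8, 4.9, 29.4]
width: 0.003
grip_force: 14.8
```

Emit:
{"name": "step_arm", "arguments": {"series": [0,0,-0.02,0,0,0,-0.06,0,0,0,-0.12,0,-0.05,-0.01,-0.15,0,-0.1,-0.02,-0.15,0,-0.15,-0.03,-0.15,0,-0.18,-0.03,-0.15,0,-0.18,-0.03,-0.15,0]}}

```text
time: 20.02
tool_pos: [0.4063, -0.3298, 0.3045]
tcp_rot: [2.547, 1.839, -0.0]
wrist_force: [0.3, 0.1, -0.4]
width: 0.004
grip_force: 0.0
```

```bash
python3 - <<'E'
from h import *
for n in ['scene','side']:
    d,T,K=cam(n)
    if n=='scene': cv2.imwrite('pics/g.png',cv2.resize(d['image'][100:290,110:360],(750,570),interpolation=cv2.INTER_CUBIC)[:,:,::-1])
    for l in ['lever_grip','catch_tab']: print(n,l,[(np.round(q['point'],1),round(q['score'],2)) for q in viewer.spot_point(d,l)[:1]])
E
```

```text
scene lever_grip [(array([308.2, 183.9]), 0.61)]
scene catch_tab [(array([225., 143.]), 0.8)]
side lever_grip [(array([307. , 167.5]), 0.84)]
side catch_tab [(array([227.7, 171.4]), 0.87)]
```

View pics/g.png

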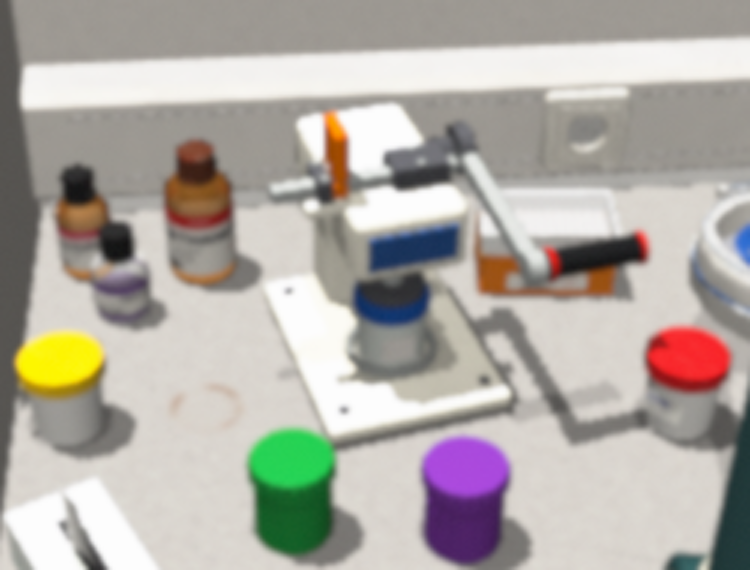

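The picture shows the lever down (grip at about 600,255), the ram's foot on the cap (390,290), the bolt drawn left (337,150) and both cups in place. The lever stalled firmly at its stop: z did not change between 15 N and 29 N.

```bash
python3 -c "
from workcell import job; print(job.finish_job())"
```

```text
the job is handed in; nothing more can be done
None
```

The job is handed in: I drew the bolt fully left first, then brought the lever down to its stop so the press pushed the cap home. The pot is standing in its nest, the cups are undisturbed and the robot is clear; the judge's verdict wasn't shown.

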